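# Clamp the balloon tying tool to its board: touch, then a quarter turn

### The job

Set up the orange balloon tying tool for the party: stand it on the walnut board and slide the long end of its foot fully home under the clamp, against the stop. Then turn the black knob clockwise until the pad just touches the foot, and tighten it one quarter turn more, never over-tightening. Leave the tool clamped and let go, without disturbing the candle glass, the porcelain holder or the red tub.

Things in the scene. Friction and masses are not known exactly. Their poses are not given: they have to be found in the camera images.
- clamp: Clamp on a walnut board, fixed to the table. Origin on the table top below the knob's axis; z up, x points into the clamp (mouth opens to -x). Board 14 mm thick, x = -140 to +75 mm, y = +-60 mm. An arm 36 mm wide (z = 56 to 72 mm, x = -21 to +54 mm) reaches from an aluminium column over the channel; it carries the knob above and the spindle with the pad below
- channel (a point): Entry of the channel on the board's upper face: 69 mm in -x of the knob's axis, 14 mm above the table, axes as clamp. Two steel rails, 10 mm high, flare together from 76 mm apart here to 46 mm apart, which they keep from x = -45 mm to the stop. The arm and knob begin 48 mm further in
- clamp_stop (a point): Middle of the foot of the stop's face, on the board's upper face; 24 mm in +x of the clamp's axis, 14 mm above the table; axes as clamp. The tool is fully home when tool_tip is here
- knob_grip (a point): Point to grip the black fluted round knob (42 mm diameter, 34 mm high, from z = 78 to 112 mm above the table), on its vertical axis, 100 mm above the table. The knob stays at this height as it turns; a white line on its top shows its turn
- knob (a joint): Turn of the knob in rad, growing clockwise seen from above; clockwise lowers the pad. One turn drives it 20 mm down. Starts at 0 to 0.3; the pad meets a foot that is home 0.8 to 3.7 rad after the start, which differs each time and is not measured, so the touch must be felt. The knob stays where it is left and may be gripped again
- pad_axis (a point): Fixed point on the knob's axis, under the arm, 56 mm above the table; the rubber pad (26 mm diameter) hangs below it. Feel of the knob: turning freely takes 0.25 N m; at touch 0.08 N m more within about 0.25 rad (preloaded spring), then 0.06 N m more per rad. Held still between steps, the torque read is steady until touch and then shifts by about as much, up or down
- spindle: Steel spindle, 13 mm diameter, that the knob drives straight down without turning; origin on the knob's axis, 56 mm above the table at knob 0. The pad hangs below it on a stem of unknown length, 2.5 to 12 mm above a foot that is home, at the start
- tool: Orange plastic balloon tying tool, 0.11 to 0.22 kg, standing loose on the table. Origin: centre of the foot's underside; z up, x along the foot towards its long end. Foot 120 x 40 x 12 mm (x = -60 to +60 mm); upright grip, 28 mm (x) by 16 mm (y), at x = -42 mm, up to z = 88 mm; on it two white prongs up to z = 113 mm
- tool_tip (a point): Middle of the long end of the tool's foot, on the underside: 60 mm in +x of the tool's origin
- tool_grip (a point): Point to grip the tool's upright, 62 mm above the foot's underside, 42 mm in -x of the tool's origin; pinch along the tool's y (16 mm wide)
- votive: Cobalt glass votive, open cup, 68 mm diameter, 62 mm high, origin under its centre; bystander
- holder: White porcelain holder, open cup, 72 mm diameter, 95 mm high, origin under its centre; bystander
- tub: Red plastic tub 130 x 150 x 80 mm with a closed hinged lid with a knob (about 125 mm high over all), fixed, origin under its centre; bystander
- tub_lid (a joint): Opening angle of the tub's lid in rad, 0 closed; leave shut
Things that resemble listed ones, but are neither listed nor needed, are in the scene too. Of the things like the tool, leave any that is green, grey or pink; of the rest the smaller one is meant.

How it is judged (in metres and radians):
On the way:
1. the tool's foot is fully home on the board in the clamp, the pad not yet pressing on it (x of tool_tip in the frame of clamp_stop above -0.005 m and y of tool_tip in the frame of clamp_stop between -0.006 and 0.006 m and z of tool_tip in the frame of clamp_stop below 0.003 m and angle between the x axis of tool and the x axis of clamp, either way round below 0.15 rad and angle between tool's own z axis and vertical below 0.05 rad and contact force between spindle and tool below 3 N), for 0.2 s.
At the end, for the whole second after the job is handed in: The tool stands on the board with its foot home (long end within 5 mm of the stop and 6 mm of the channel's middle, turned by less than 0.15 rad, flat), at rest, and the pad presses on it as hard as one quarter turn after touch gives: 43 to 58.5 N, which is 70 to 120 degrees after touch (x of tool_tip in the frame of clamp_stop above -0.005 m and y of tool_tip in the frame of clamp_stop between -0.006 and 0.006 m and z of tool_tip in the frame of clamp_stop below 0.003 m and angle between the x axis of tool and the x axis of clamp, either way round below 0.15 rad and angle between tool's own z axis and vertical below 0.05 rad and contact force between spindle and tool between 43 and 58.5 N and linear speed of tool below 0.01 m/s).
It fails at once if the clamp is over-tightened: the pad presses the foot with more than 69 N (over about 150 degrees after touch) (contact force between spindle and tool above 69 N).
It fails at once if the votive or the holder is moved more than 15 mm (distance of any of votive, holder from where it was at the start of the episode above 0.015 m).
It fails at once if the votive or the holder is tipped (angle between any of votive, holder's own z axis and vertical above 0.3 rad).
It fails at once if the tub's lid is opened (value of joint tub_lid above 0.15 rad).
It also fails if it takes over 72 s, if anything falls off the work surface, if the arm or the gripper's body presses on something with over 40 N, if the wrist force passes 120 N, or if a joint passes its speed limit or range.

### The arm

A 6-joint arm with a two-finger parallel gripper is mounted at the origin on the work surface. World frame = base frame: x ahead of the robot, y to its left, z up, the work surface at z = 0. Lengths are in mm, angles in rad, forces in N, time in s.
With the tool pointing down it reaches from about 400 to 925 mm from the base axis. Payload 12.5 kg.
Tool frame: the origin (TCP) lies at the very end of the fingers, on their centre line; the grasp point (between the pads) lies 19 mm behind it; z points along the fingers, y is the line along which they close (so a half turn about z gives the same grasp; the last joint's range is limited). The gripper opens to 95 mm and grips with 3 to 60 N. Pads are 20 mm wide; open, the fingers measure 119 mm over their backs; the gripper's body (75 mm by 180 mm) begins 59 mm behind the grasp point.
Start: joints at [-1.406, 0.491, 1.559, -0, 1.092, -0.106], TCP at [167.212, -602.235, 214.661] pointing down, gripper open.
Joint ranges: [-3.1, 3.1], [-0.84, 2.19], [0.05, 2.79], [-1.13, 4.28], [0.06, 2.93], [-2.69, 2.69]. Speed limits (rad/s): [2.22, 2.22, 2.79, 3.14, 3.14, 3.14].

### API

Orientations are given as [roll, pitch, yaw] about the fixed x, y, z axes, in that order (R = Rz(yaw) Ry(pitch) Rx(roll)).
In Python, from cell import state, imaging, env, spot_in, mark_of gives the robot as it stands. The module is installed in compiled form; this text tells all that it offers.
- The arm moves only by the tool step_arm, never from a script. Its argument "increments" is a list of rows, each an object with "slide": the shift along the tool's x, y, z in m, a list of three; "roll": the turn about the tool's z in rad. A call has 1 to 5 rows; each row is the pose to reach, as a shift and turn from the pose commanded when the call began, along the tool's axes at that moment; what a row does not reach only later rows make up. A row lasts 1/8 s, in which the tool goes at most 62.5 mm and 10.7 degrees, less where a joint would pass 70% of its speed; a pose out of reach is approached as far as the arm can. A call with a gripper value outside its range is refused whole. "fingers" is the opening, from 0 (shut) to 1 (fully open), set as the call begins (left out, the last holds). The fingers move at their own pace and stop on an object; the grip force is fixed at half the most. Time passes only in rows, so rows that repeat a pose let the fingers close. It gives the time, the measured TCP pose, the force, the opening and the grip force at its end, in the units of the state.
- state(): the state, without advancing time (a new reading comes with each control period).
- imaging.read_camera(name): name is "scene" or "top" or "wrist"; returns a dict with "color" (420x560x3 uint8, red, green, blue), "z_map" (420x560 float32, mm along the optical axis (not along the pixel's ray), 0 where there is no reading), "intrinsics" (3x3 intrinsics, pixels), "camera_from_world" (4x4, takes a point from world to camera coordinates). Camera axes: x right, y up, looking along -z (the intrinsics and any distortion apply to the point x, -y, -z); pixel columns grow to the right and rows downward; lengths in mm; the calibration is good to about 2 mm. A picture is of the moment at which its call begins.
- env.job_done(): hands the job in; it is judged then, once.
Trained networks look in the newest picture that a camera, given by its name, has taken for a name from the list of things; names that differ only in an ending like _2 or _b are one class to them, and where a whole thing is asked for, a point or a joint stands for the part that bears it (a point fixed in the world has none). Each returns a list of dicts, best first, with "confidence" (0 to 1); they miss things now and then, are a little off and sometimes report something else, mostly with a low value. They report only what shows in the picture. A call takes as long as a camera call. They do not tell look-alikes from the thing itself.
- spot_in(camera, target): "bbox" ([left, top, right, bottom] in pixels, round what is visible of it).
- mark_of(camera, target): "uv" ([column, row] in pixels: a listed point, or the origin of a listed thing).
The state is a dict: "t": time; "joints": joint angles; "qvel": joint speeds; "tau": joint torques, N m; "eef_pos": TCP position; "tcp_rot": TCP orientation; "ft_force": force on the tool from outside, world axes, zero at the start; "moment": the same for the moment, N m; "opening": opening from 0.0 (shut) to 1.0 (fully open); "grip_force": force on a finger pad.
Only numpy, scipy, OpenCV 4.12 (cv2) and the standard library are available. Lean on these libraries where they do the work, as an engineer would, in place of code of your own. Each camera call takes 0.05 s, during which the arm holds its last target. There are 200 camera calls.

## Working session

There is one attempt and no reset: what is moved stays moved. The work goes in short steps, Python scripts to look and compute and a tool call to move; the robot and the scene stay as the last step left them, time stands still between calls to the robot, and variables do not carry over. Pictures are saved under pics/ and viewed, at most 10 in all, crops included, and the job is handed in when it is done.

Besides the shell and the picture viewer there is one more tool, called after "Request:" as name(argument=value, ...), one argument or row to a line, values as JSON. step_arm: Moves the arm, as the interface text tells. Its arguments: {"type":"object","properties":{"increments":{"type":"array"},"fingers":{"type":"number"}},"required":["increments"]}

```bash
mkdir -p pics; cat > h.py <<'E'
import numpy as np, cv2
from cell import state, imaging, env, spot_in, mark_of
def cam(n, save=None):
    d=imaging.read_camera(n)
    if save: cv2.imwrite('pics/'+save, d['color'][:,:,::-1])
    return d
def world(d,u,v,z=None):
    K=d['intrinsics'];T=np.linalg.inv(d['camera_from_world'])
    r=np.array([(u-K[0,2])/K[0,0],-(v-K[1,2])/K[1,1],-1.])
    o=T[:3,3];R=T[:3,:3]@r
    if z is None:
        s=d['z_map'][int(round(v)),int(round(u))]
    else: s=(z-o[2])/R[2]
    return o+s*R
E
python3 - <<'E'
from h import *
print(state())
for c in ['scene','top']:
    d=cam(c,c+'0.png'); print(c,d['intrinsics'].tolist(),np.linalg.inv(d['camera_from_world'])[:3].round(3).tolist())
    for n in ['tool','clamp','votive','holder','tub']:
        print(n,[(np.round(b['bbox']).tolist(),round(b['confidence'],2)) for b in spot_in(c,n)][:4])
    for n,z in [('tool',0),('tool_tip',0),('tool_grip',62),('channel',14),('clamp_stop',14),('knob_grip',100),('votive',0),('holder',0),('tub',0)]:
        print(n,[(np.round(b['uv']).tolist(),round(b['confidence'],2),world(d,*b['uv'],z).round(0).tolist()) for b in mark_of(c,n)][:4])
E
```

```text
{'t': 0.0, 'joints': array([-1.40559977e+00,  4.91562623e-01,  1.55945219e+00, -2.06777959e-05,
        1.09169805e+00, -1.05577573e-01]), 'qvel': array([-0.00028618,  0.0006136 , -0.00061917, -0.00079396, -0.00067073,
       -0.00156015]), 'tau': array([-3.54926669e-05, -6.12634206e+01, -2.58174795e+01,  6.91998540e-02,
        4.82357258e-02, -8.87589317e-05]), 'eef_pos': array([ 167.16339418, -601.97572157,  214.05890187]), 'tcp_rot': array([-3.14047675e+00, -9.98124342e-05,  2.70783616e-01]), 'ft_force': array([ 0.60110722, -0.40758858,  0.09450428]), 'moment': array([0.00197084, 0.02114497, 0.0123767 ]), 'grip_force': 0.0, 'opening': 1.0042492649576398}
scene [[524.8529582816183, 0.0, 283.2970783881855], [0.0, 524.8529582816183, 219.74623854053237], [0.0, 0.0, 1.0]] [[-0.365, -0.748, 0.554, 1366.317], [0.931, -0.302, 0.207, 352.858], [0.012, 0.591, 0.806, 1293.784]]
tool [([114.0, 237.0, 162.0, 270.0], 0.98), ([105.0, 178.0, 160.0, 223.0], 0.72), ([226.0, 122.0, 279.0, 185.0], 0.68), ([188.0, 151.0, 205.0, 182.0], 0.59)]
clamp [([224.0, 212.0, 300.0, 280.0], 0.88)]
votive [([358
[... 1861 characters left out ...]
, 275.0], 0.97, [341.0, -71.0, 0.0]), ([414.0, 177.0], 0.88, [607.0, -285.0, 0.0]), ([417.0, 150.0], 0.84, [681.0, -296.0, 0.0]), ([436.0, 280.0], 0.83, [332.0, -344.0, 0.0])]
tool_grip [([436.0, 110.0], 0.79, [772.0, -328.0, 62.0]), ([425.0, 245.0], 0.75, [425.0, -296.0, 62.0]), ([486.0, 157.0], 0.59, [651.0, -454.0, 62.0]), ([397.0, 210.0], 0.57, [510.0, -226.0, 62.0])]
channel [([303.0, 189.0], 0.74, [567.0, 11.0, 14.0])]
clamp_stop [([316.0, 159.0], 0.85, [647.0, -23.0, 14.0])]
knob_grip [([313.0, 161.0], 0.83, [627.0, -11.0, 100.0])]
votive [([202.0, 229.0], 0.73, [458.0, 279.0, 0.0])]
holder [([200.0, 172.0], 0.86, [612.0, 290.0, 0.0])]
tub [([135.0, 202.0], 0.75, [529.0, 463.0, 0.0])]
```

```bash
python3 - <<'E'
import cv2
for n,(a,b,c,e) in {'top':(300,70,540,310),'scene':(90,110,320,300)}.items():
    i=cv2.imread(f'pics/{n}0.png')[b:e,a:c]; i=cv2.resize(i,None,fx=2.5 if n=='top' else 3,fy=2.5 if n=='top' else 3,interpolation=cv2.INTER_CUBIC); cv2.imwrite(f'pics/{n}0c.png',i)
E
```

```text
(no output)
```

View pics/top0c.png

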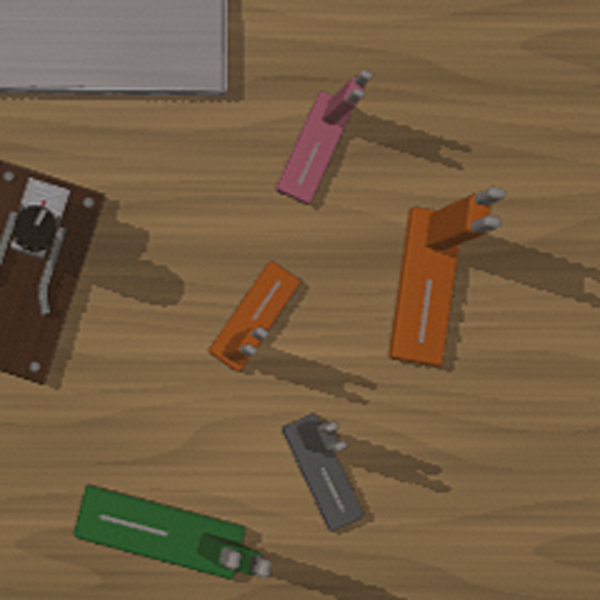

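View pics/scene0c.png

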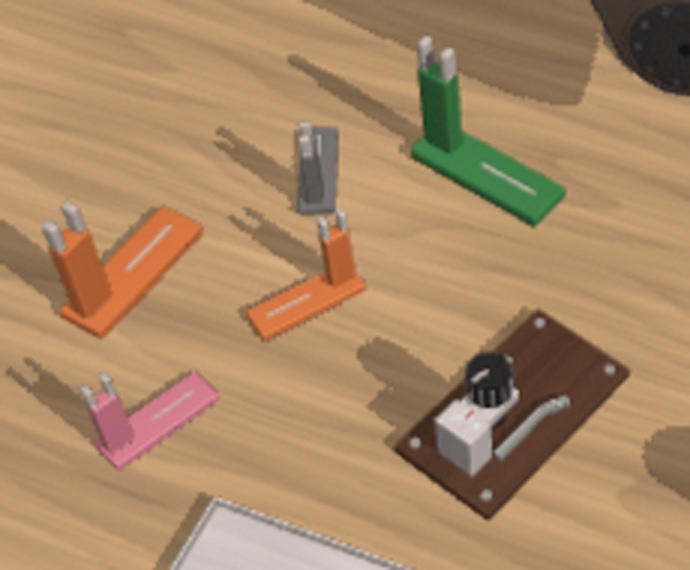

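The target is the smaller orange tool, near top pixel (402,196). Its upright is at about (510,-228) and its long end points to (607,-285). The clamp's x axis is at about -22°. I'll move above the upright while turning.

Request:
step_arm(
  increments=[
    {"slide": [0.05,-0.033,0],"roll": -0.185},
    {"slide": [0.1,-0.065,0],"roll": -0.37},
    {"slide": [0.15,-0.097,0],"roll": -0.555},
    {"slide": [0.2,-0.13,0],"roll": -0.74},
    {"slide": [0.25,-0.162,0],"roll": -0.925},
  ],
)

```text
t: 2.12
eef_pos: [365.8, -377.8, 214.9]
tcp_rot: [3.141, 0.0, 1.202]
ft_force: [1.4, -1.3, -0.1]
opening: 1.001
grip_force: 0.0
```

Request:
step_arm(
  increments=[
    {"slide": [0.038,0.014,0],"roll": -0.185},
    {"slide": [0.077,0.028,0],"roll": -0.37},
    {"slide": [0.115,0.042,0],"roll": -0.555},
    {"slide": [0.154,0.056,0],"roll": -0.74},
    {"slide": [0.192,0.07,0],"roll": -0.925},
  ],
)

```text
t: 2.75
eef_pos: [501.1, -225.1, 214.8]
tcp_rot: [3.141, 0.0, 2.127]
ft_force: [-0.1, 0.1, 0.1]
opening: 1.002
grip_force: 0.0
```

Request:
step_arm(
  increments=[
    {"slide": [0,0,0],"roll": -0.16},
    {"slide": [0,0,0],"roll": -0.32},
    {"slide": [0,0,0],"roll": -0.475},
    {"slide": [0,0,0],"roll": -0.475},
  ],
)

```text
t: 3.25
eef_pos: [500.2, -226.2, 214.7]
tcp_rot: [-3.142, 0.0, 2.595]
ft_force: [0.5, 0.3, 0.0]
opening: 1.0
grip_force: 0.0
```

```bash
python3 - <<'E'
from h import *
s=state(); print(s['t'],s['eef_pos'],s['tcp_rot'],s['joints'])
d=cam('wrist','w1.png'); np.savez('w1.npz',**d)
print(np.linalg.inv(d['camera_from_world'])[:3].round(3).tolist())
for n,z in [('tool',0),('tool_tip',0),('tool_grip',62)]:
    print(n,[(np.round(b['uv']).tolist(),round(b['confidence'],2),world(d,*b['uv'],z).round(0).tolist()) for b in mark_of('wrist',n)][:4])
E
```

```text
3.25 [ 500.24010448 -226.20888876  214.68457677] [-3.14152592e+00  1.33922985e-04  2.59484111e+00] [-5.44973701e-01  3.83104281e-01  1.74639347e+00 -7.89923875e-05
  1.01196110e+00 -1.56897660e+00]
[[0.521, -0.828, -0.208, 442.024], [0.854, 0.505, 0.128, -191.161], [-0.0, -0.244, 0.97, 383.986]]
tool [([166.0, 341.0], 0.97, [589.0, -436.0, 0.0]), ([142.0, 137.0], 0.89, [388.0, -321.0, 0.0]), ([287.0, 235.0], 0.61, [552.0, -251.0, 0.0])]
tool_tip [([314.0, 343.0], 0.92, [680.0, -292.0, 0.0]), ([284.0, 288.0], 0.87, [603.0, -286.0, 0.0]), ([88.0, 106.0], 0.82, [337.0, -349.0, 0.0])]
tool_grip [([158.0, 171.0], 0.81, [427.0, -306.0, 62.0]), ([288.0, 210.0], 0.66, [514.0, -229.0, 62.0]), ([524.0, 181.0], 0.63, [599.0, -41.0, 62.0])]
```

View pics/w1.png

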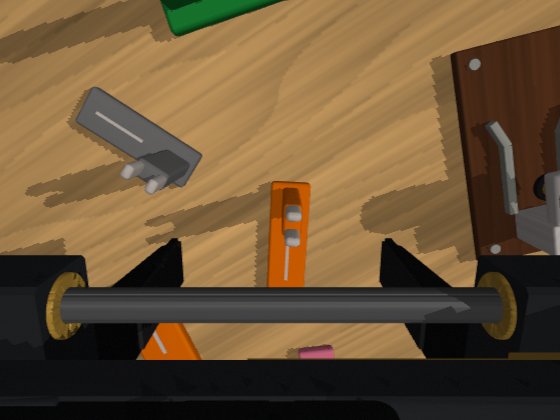

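The small orange tool's foot runs from (291,183) to behind the gripper at (287,287). Its prongs are at (293,213) and (292,238). I'll get its centre line and yaw from the orange edges.

```bash
python3 - <<'E'
from h import *
d=np.load('w1.npz'); c=d['color']; h=cv2.cvtColor(c,cv2.COLOR_RGB2HSV)
m=cv2.inRange(h,(3,190,90),(15,255,255))
L=[];R=[]
for v in list(range(188,200,3))+list(range(250,284,3)):
    u=np.where(m[v,255:330])[0]+255
    if len(u): L.append(world(d,u[0]-.5,v,12)[:2]);R.append(world(d,u[-1]+.5,v,12)[:2])
L=np.array(L);R=np.array(R); C=(L+R)/2
w=C-C.mean(0); a=np.linalg.svd(w)[2][0]; a*=np.sign(a[0])
print('yaw',np.arctan2(a[1],a[0]),'width',np.linalg.norm(L-R,axis=1).round(1))
for nm,P in (('L',L),('R',R)):
    q=np.linalg.svd(P-P.mean(0))[2][0]; q*=np.sign(q[0]); print(nm,np.arctan2(q[1],q[0]))
v=np.where(m[170:200,285:296].sum(1)>5)[0][0]+170; b=world(d,291,v-.5,12)[:2]
b=C.mean(0)+a*((b-C.mean(0))@a)
print('back',b,'grip',b+18*a,'tip',b+120*a,C.mean(0))
from scipy import ndimage
zm=d['z_map']; g=[world(d,u,v) for v in range(185,245) for u in range(270,315)]; g=np.array(g); g=g[g[:,2]>75]; print('upright',g.mean(0),g.min(0),g.max(0))
E
```

```text
yaw -0.5972804302167893 width [39.  39.1 39.2 39.3 39.7 39.7 39.8 39.9 38.9 39.  39.1 39.2 39.3 39.3
 39.4 39.5]
L -0.5983301392347191
R -0.5962320750879866
back [ 502.39848564 -217.01845519] grip [ 517.28211226 -227.14158014] tip [ 601.6226631  -284.50595483] [ 561.18622582 -257.00304055]
upright [ 515.92225904 -226.27898959  101.13218132] [ 442.0238972  -240.10567472   75.42661706] [ 533.32074461 -191.16125948  383.98649245]
```

Request:
step_arm(
  increments=[
    {"slide": [-0.008,0.004,0.03],"roll": 0.025},
    {"slide": [-0.0145,0.0075,0.07],"roll": 0.05},
    {"slide": [-0.0145,0.0075,0.12],"roll": 0.05},
    {"slide": [-0.0145,0.0075,0.16],"roll": 0.05},
    {"slide": [-0.0145,0.0075,0.17],"roll": 0.05},
  ],
)

```text
t: 4.08
eef_pos: [515.7, -226.9, 42.7]
tcp_rot: [-3.141, -0.004, 2.544]
ft_force: [0.5, -0.3, 0.5]
opening: 1.002
grip_force: 0.0
```

Request:
step_arm(
  increments=[
    {"slide": [0,0,0],"roll": 0},
    {"slide": [0,0,0],"roll": 0},
    {"slide": [0,0,0],"roll": 0},
    {"slide": [0,0,0],"roll": 0},
    {"slide": [0,0,0],"roll": 0},
  ],
  fingers=0,
)

```text
t: 4.7
eef_pos: [516.6, -227.4, 45.0]
tcp_rot: [-3.142, 0.001, 2.546]
ft_force: [0.5, -1.1, -0.2]
opening: 0.527
grip_force: 0.0
```

Request:
step_arm(
  increments=[
    {"slide": [0,0,0],"roll": 0},
    {"slide": [0,0,0],"roll": 0},
    {"slide": [0,0,0],"roll": 0},
    {"slide": [0,0,0],"roll": 0},
    {"slide": [0,0,0],"roll": 0},
  ],
)

```text
t: 5.32
eef_pos: [516.4, -227.3, 44.5]
tcp_rot: [-3.141, -0.0, 2.546]
ft_force: [-0.1, 0.2, -1.8]
opening: 0.169
grip_force: 30.0
```

```bash
python3 - <<'E'
from h import *
i=cv2.imread('pics/top0.png')[120:235,260:355]; cv2.imwrite('pics/clamp.png',cv2.resize(i,None,fx=6,fy=5,interpolation=cv2.INTER_CUBIC)[:600])
E
```

```text
(no output)
```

View pics/clamp.png

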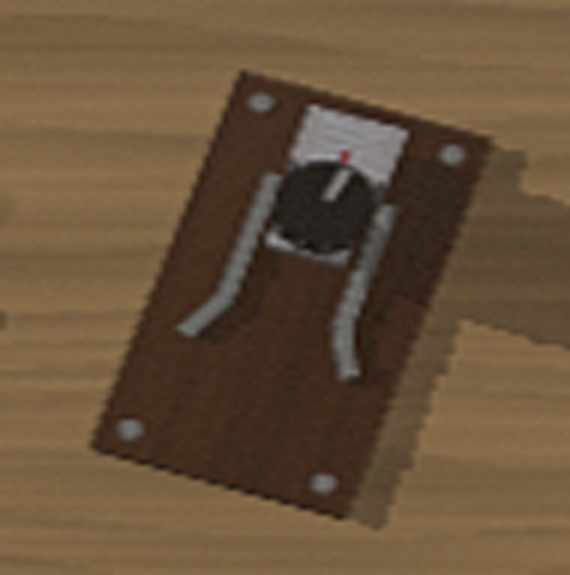

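The tool is gripped (opening 16 mm). The crop shows the board corners at (243,70), (490,135), (92,447) and (348,520), with the flared rails opening toward the robot. I'll fit the clamp frame to those corners.

```bash
cat >> h.py <<'E'
def fit(M,P):
    M=np.array(M,float);P=np.array(P,float);mc=M.mean(0);pc=P.mean(0)
    U,_,V=np.linalg.svd((M-mc).T@(P-pc)); R=V.T@np.diag([1,np.linalg.det(V.T@U.T)])@U.T
    t=pc-R@mc; return np.arctan2(R[1,0],R[0,0]),t,((R@M.T).T+t-P)
E
python3 - <<'E'
from h import *
d=cam('top')
q=[(243,70),(490,135),(92,447),(348,520)]
P=[world(d,260+x/6-.4,120+y/5-.4,14)[:2] for x,y in q]
M=[(75,60),(75,-60),(-140,60),(-140,-60)]
y,t,r=fit(M,P); print('corners',y,t,r.round(1).tolist())
# knob disc at z=112
k=world(d,260+328/6-.4,120+207/5-.4,112); print('knob',k)
k=world(d,260+345/6-.4,120+157/5-.4,72); print('reddot',k)
c=d['color'].astype(int); print(state()['eef_pos'])
E
```

```text
corners -0.2987111039488616 [628.09650741 -11.83939665] [[0.9, 1.8], [-0.6, -2.4], [-1.0, 1.0], [0.7, -0.4]]
knob [625.33263083 -12.41316395 112.        ]
reddot [658.26014416 -21.25202371  72.        ]
[ 516.40665448 -227.32981338   44.48301344]
```

Request:
step_arm(
  increments=[
    {"slide": [0,0,-0.02],"roll": 0},
    {"slide": [0,0,-0.05],"roll": 0},
    {"slide": [0.02,0.018,-0.07],"roll": -0.03},
    {"slide": [0.055,0.05,-0.07],"roll": -0.09},
    {"slide": [0.095,0.085,-0.07],"roll": -0.15},
  ],
)

```text
t: 6.0
eef_pos: [485.2, -102.8, 114.8]
tcp_rot: [3.142, 0.001, 2.697]
ft_force: [-0.7, 1.5, -1.1]
opening: 0.163
grip_force: 30.0
```

```bash
python3 -c "
from math import *
y=2.546+.15
p=(516.5-.828*95+.5607*85,-227.4+.5607*95+.828*85); D=(448.8-p[0],43.1-p[1]); print(p,D)
print(D[0]*cos(y)+D[1]*sin(y), D[0]*sin(y)-D[1]*cos(y))"
```

```text
(485.4995, -103.7535) (-36.6995, 146.8535)
96.40878416178631 116.69682985816749
```

Request:
step_arm(
  increments=[
    {"slide": [0.033,0.04,0],"roll": -0.05},
    {"slide": [0.065,0.08,0],"roll": -0.1},
    {"slide": [0.088,0.107,0],"roll": -0.146},
    {"slide": [0.0965,0.1165,0],"roll": -0.146},
    {"slide": [0.0965,0.1165,0],"roll": -0.146},
  ],
)

```text
t: 6.62
eef_pos: [448.9, 43.2, 114.7]
tcp_rot: [-3.142, 0.0, 2.842]
ft_force: [-0.2, 0.6, -1.2]
opening: 0.166
grip_force: 30.0
```

```bash
python3 - <<'E'
from h import *
s=state(); print(s['t'],s['eef_pos'],s['tcp_rot'],s['ft_force'])
d=cam('wrist','w2.png'); np.savez('w2.npz',**d)
d=cam('top','top2.png'); np.savez('t2.npz',**d)
E
```

```text
6.625 [448.91425681  43.1561047  114.69581879] [-3.14151024e+00  3.68693682e-04  2.84218668e+00] [-0.20794291  0.59986541 -1.20186748]
```

View pics/w2.png

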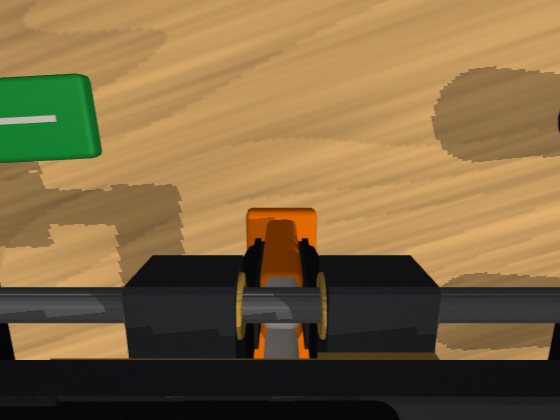

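The wrist view shows the tool held straight in the fingers (foot end at (282,210)), but the camera faces away from the clamp. I'll check with the top and scene cameras.

```bash
python3 - <<'E'
from h import *
t=cv2.imread('pics/top2.png')[110:260,240:370]
s=cam('scene','scene2.png'); np.savez('s2.npz',**s); s=s['color'][190:300,200:320,::-1]
a=cv2.resize(t,(390,450),interpolation=cv2.INTER_CUBIC); b=cv2.resize(s,(400,367),interpolation=cv2.INTER_CUBIC)
o=np.zeros((450,795,3),np.uint8); o[:,:390]=a; o[:367,395:]=b; cv2.imwrite('pics/c2.png',o)
E
```

```text
(no output)
```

View pics/c2.png

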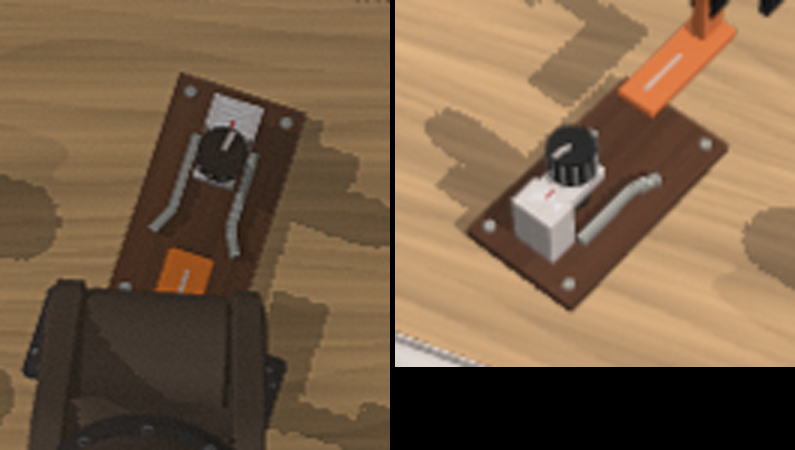

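The top view shows the tool's long end at crop (170,249)–(214,262), in line with the channel. I'll compare the tip and clamp positions in that camera, and fit the clamp in the scene camera too.

```bash
python3 - <<'E'
from h import *
t=np.load('t2.npz'); s=np.load('s2.npz'); M=[(75,60),(75,-60),(-140,-60)]
h=cv2.cvtColor(t['color'],cv2.COLOR_RGB2HSV); m=cv2.inRange(h,(3,190,90),(15,255,255)); m[:, :285]=0; m[:,320:]=0; m[:185]=0; m[210:]=0
vs,us=np.where(m); L=[];R=[];
for v in range(vs.min()+6,vs.max()-1):
    u=us[vs==v]
    if len(u)>8: L.append(world(t,u[0]-.5,v,82)[:2]);R.append(world(t,u[-1]+.5,v,82)[:2])
L=np.array(L);R=np.array(R)
for P in (L,R):
    q=np.linalg.svd(P-P.mean(0))[2][0]; q*=np.sign(q[0]); print('edge yaw',np.arctan2(q[1],q[0]),len(P))
C=(L+R)/2; print('centre pts',C[0],C[-1]); 
a=np.array([.9556,-.2945]); n=np.array([.2945,.9556]); tcp=np.array([448.9,43.2])
print('lateral vs tcp line', ((C-tcp)@n).mean().round(2))
print('tip px row',vs.min(), [((world(t,x,y,82)[:2]-tcp)@a).round(1) for x,y in zip(us,vs)].__len__(), np.percentile([((world(t,x,y,82)[:2]-tcp)@a) for x,y in zip(us,vs)],[98,99.5]))
# board mask edges top (pre-blocked image)
for nm,d,pts in (('top',t,[(182,73),(304,113)]),):
    print(nm,[world(d,240+x/3-.33,110+y/3-.33,14).round(1) for x,y in pts])
pts=[(470,233),(571,309),(727,148)]
# scene: corners +x,-y ; +x,+y ; -x,+y
P=[world(s,200+(x-395)*.3-.35,190+y*.3-.35,14)[:2] for x,y in pts]
# -> body corners
print('scene',fit([(75,-60),(75,60),(-140,60)],P))
E
```

```text
edge yaw -0.24738250261606784 8
edge yaw -0.2693923585212694 8
centre pts [536.79393457  15.85446866] [519.18046794  20.62814756]
lateral vs tcp line -1.15
tip px row 192 193 [102.2253381  102.46147012]
top [array([715.4,  21. ,  14. ]), array([680.8, -88.2,  14. ])]
scene (np.float64(-0.3046924968830845), array([631.15708848,  -9.54712874]), array([[ 1.20209251, -3.25194962],
       [ 1.15985771,  1.26741181],
       [-2.36195023,  1.98453781]]))
```

Request:
step_arm(
  increments=[
    {"slide": [0,0.0018,0.02],"roll": 0},
    {"slide": [0,0.0018,0.042],"roll": 0},
    {"slide": [0,0.0018,0.053],"roll": 0},
    {"slide": [0,0.0018,0.0535],"roll": 0},
    {"slide": [0,0.0018,0.0535],"roll": 0},
  ],
)

```text
t: 7.4
eef_pos: [449.6, 44.5, 61.5]
tcp_rot: [3.142, 0.001, 2.841]
ft_force: [-0.4, 1.1, -0.8]
opening: 0.168
grip_force: 30.0
```

Request:
step_arm(
  increments=[
    {"slide": [-0.01,0,0],"roll": 0},
    {"slide": [-0.02,0,0],"roll": 0},
    {"slide": [-0.03,0,0],"roll": 0},
    {"slide": [-0.04,0,0],"roll": 0},
    {"slide": [-0.04,0,0],"roll": 0},
  ],
)

```text
t: 8.02
eef_pos: [488.2, 32.7, 61.0]
tcp_rot: [-3.142, 0.0, 2.842]
ft_force: [0.1, 0.6, -1.3]
opening: 0.169
grip_force: 30.0
```

Request:
step_arm(
  increments=[
    {"slide": [-0.005,0,0.0006],"roll": 0},
    {"slide": [-0.01,0,0.0012],"roll": 0},
    {"slide": [-0.01,0,0.0018],"roll": 0},
    {"slide": [-0.01,0,0.0018],"roll": 0},
  ],
)

```text
t: 8.52
eef_pos: [496.8, 30.0, 59.2]
tcp_rot: [-3.141, -0.0, 2.842]
ft_force: [0.6, -0.1, -1.7]
opening: 0.165
grip_force: 30.0
```

```bash
python3 - <<'E'
from h import *
print(state()['ft_force'],state()['moment'])
t=cam('top','top3.png')['color'][110:235,250:360,::-1]
s=cam('scene','scene3.png')['color'][200:290,210:310,::-1]
a=cv2.resize(t,(396,450),interpolation=cv2.INTER_CUBIC); b=cv2.resize(s,(400,360),interpolation=cv2.INTER_CUBIC)
o=np.zeros((450,800,3),np.uint8); o[:,:396]=a; o[:360,400:]=b; cv2.imwrite('pics/c3.png',o)
E
```

```text
[ 0.57885337 -0.11181155 -1.74197858] [ 0.09359617 -0.13842632 -0.04074374]
```

View pics/c3.png

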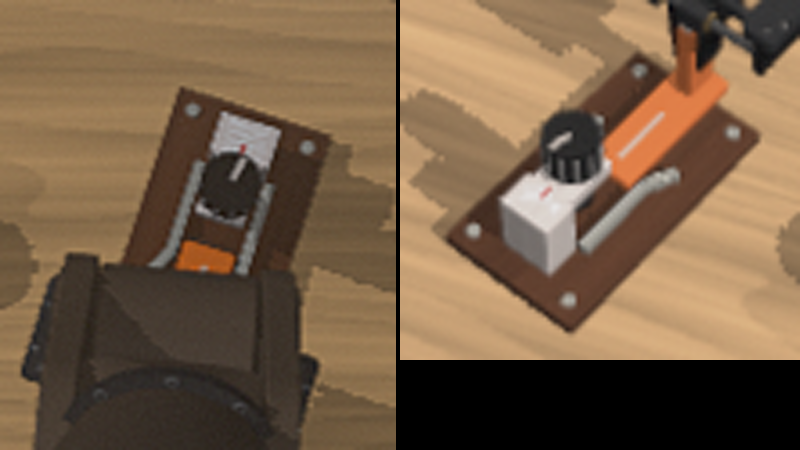

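The tool's foot is between the rails, entering just ahead of the knob. In the top crop the tip runs from (180,243) to (235,252), close to centred. Next I lower it gently onto the board.

Request:
step_arm(
  increments=[
    {"slide": [0,0,0.0004],"roll": 0},
    {"slide": [0,0,0.0008],"roll": 0},
    {"slide": [0,0,0.0008],"roll": 0},
  ],
)

```text
t: 9.0
eef_pos: [497.0, 30.0, 58.5]
tcp_rot: [-3.141, -0.0, 2.842]
ft_force: [-0.5, 0.6, -1.8]
opening: 0.167
grip_force: 30.0
```

Request:
step_arm(
  increments=[
    {"slide": [0,0,0.0004],"roll": 0},
    {"slide": [0,0,0.0008],"roll": 0},
    {"slide": [0,0,0.0008],"roll": 0},
  ],
)

```text
t: 9.38
eef_pos: [497.1, 30.0, 58.4]
tcp_rot: [3.142, 0.001, 2.842]
ft_force: [-3.4, 0.9, 10.7]
opening: 0.171
grip_force: 30.0
```

Request:
step_arm(
  increments=[
    {"slide": [-0.008,0,-0.0003],"roll": 0},
    {"slide": [-0.018,0,-0.0003],"roll": 0},
    {"slide": [-0.03,0,-0.0003],"roll": 0},
    {"slide": [-0.04,0,-0.0003],"roll": 0},
    {"slide": [-0.046,0,-0.0003],"roll": 0},
  ],
)

```text
t: 10.0
eef_pos: [541.0, 16.4, 58.5]
tcp_rot: [-3.141, -0.001, 2.842]
ft_force: [-6.0, 2.3, 9.9]
opening: 0.166
grip_force: 30.0
```

Request:
step_arm(
  increments=[
    {"slide": [-0.003,0,-0.0002],"roll": 0},
    {"slide": [-0.006,0,-0.0002],"roll": 0},
    {"slide": [-0.009,0,-0.0002],"roll": 0},
    {"slide": [-0.01,0,-0.0002],"roll": 0},
  ],
)

```text
t: 10.5
eef_pos: [550.5, 13.4, 58.5]
tcp_rot: [-3.141, -0.0, 2.842]
ft_force: [-4.0, 0.6, 5.6]
opening: 0.165
grip_force: 30.0
```

Request:
step_arm(
  increments=[
    {"slide": [-0.0015,0,0],"roll": 0},
    {"slide": [-0.003,0,0],"roll": 0},
    {"slide": [-0.004,0,0],"roll": 0},
  ],
)

```text
t: 10.88
eef_pos: [552.7, 12.8, 58.5]
tcp_rot: [-3.141, -0.004, 2.842]
ft_force: [-14.4, 6.3, 14.3]
opening: 0.165
grip_force: 30.0
```

Request:
step_arm(
  increments=[
    {"slide": [-0.001,0,0],"roll": 0},
    {"slide": [-0.002,0,0],"roll": 0},
    {"slide": [-0.002,0,0],"roll": 0},
  ],
)

```text
t: 11.25
eef_pos: [553.0, 12.7, 58.4]
tcp_rot: [-3.141, -0.007, 2.842]
ft_force: [-18.1, 6.9, 16.9]
opening: 0.17
grip_force: 30.0
```

```bash
python3 - <<'E'
from h import *
s=state();print(s['ft_force'],s['moment'],s['eef_pos'],s['tcp_rot'])
d=cam('scene','scene4.png')
a=cv2.resize(d['color'][200:290,210:310,::-1],(600,540),interpolation=cv2.INTER_CUBIC); cv2.imwrite('pics/c4.png',a)
E
```

```text
[-18.14645872   6.86541299  16.89297632] [1.37549371 2.51170199 0.01415726] [552.95450549  12.70616946  58.38850493] [-3.14074032 -0.00724403  2.84189425]
```

View pics/c4.png

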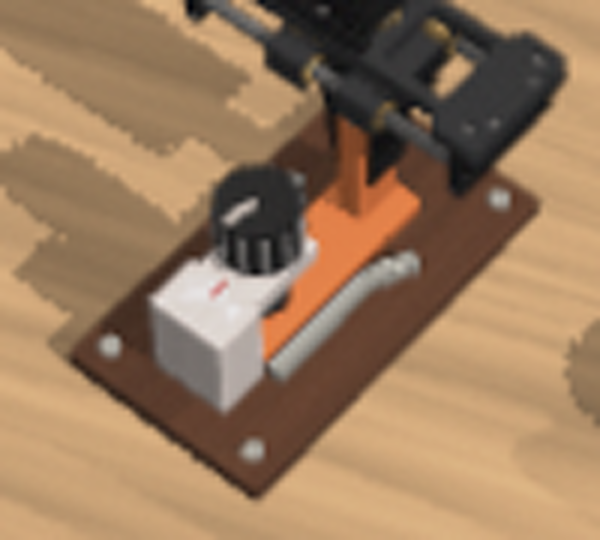

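The foot now runs under the arm right up to the column. In the view it ends at (265,345) beside the rail end, and the push force is rising with no yaw moment, so it is home. I'll relax the push, release and rise.

Request:
step_arm(
  increments=[
    {"slide": [0.0015,0,-0.0003],"roll": 0},
    {"slide": [0.003,0,-0.0005],"roll": 0},
    {"slide": [0.003,0,-0.0005],"roll": 0},
  ],
)

```text
t: 11.68
eef_pos: [552.8, 12.7, 58.5]
tcp_rot: [-3.141, -0.002, 2.842]
ft_force: [-4.7, 2.3, 1.8]
opening: 0.167
grip_force: 30.0
```

Request:
step_arm(
  increments=[
    {"slide": [0,0,0],"roll": 0},
    {"slide": [0,0,0],"roll": 0},
    {"slide": [0,0,0],"roll": 0},
    {"slide": [0,0,0],"roll": 0},
    {"slide": [0,0,0],"roll": 0},
  ],
  fingers=0.75,
)

```text
t: 12.3
eef_pos: [553.5, 12.5, 58.7]
tcp_rot: [-3.142, 0.0, 2.842]
ft_force: [0.1, -0.7, 0.1]
opening: 0.636
grip_force: 0.0
```

Request:
step_arm(
  increments=[
    {"slide": [0,0,-0.02],"roll": 0},
    {"slide": [0,0,-0.06],"roll": 0},
    {"slide": [0,0,-0.085],"roll": 0},
    {"slide": [-0.02,0,-0.085],"roll": -0.18},
    {"slide": [-0.05,0,-0.085],"roll": -0.36},
  ],
)

```text
t: 12.92
eef_pos: [601.6, -2.2, 144.5]
tcp_rot: [-3.141, 0.001, -3.075]
ft_force: [0.5, -0.0, 0.6]
opening: 0.75
grip_force: 0.0
```

```bash
python3 - <<'E'
from h import *
from math import *
s=state();print(s['ft_force'],s['moment'],s['eef_pos'],s['tcp_rot'],s['joints'])
d=cam('top','t5.png')
for n,z in [('tool_tip',14),('tool',14),('knob_grip',100),('clamp_stop',14)]:
    for c in ('scene','top'):
        if c=='scene' : e=cam('scene','s5.png')
        else: e=d
        print(c,n,[(np.round(b['uv']).tolist(),round(b['confidence'],2),world(e,*b['uv'],z).round(0).tolist()) for b in mark_of(c,n)][:5])
y=2.842+.36
p=s['eef_pos']; D=(627.8-p[0],-10.5-p[1]); print(D[0]*cos(y)+D[1]*sin(y), D[0]*sin(y)-D[1]*cos(y))
E
```

```text
[ 0.53268422 -0.01602947  0.62804829] [ 0.15225597 -0.15984611  0.01672344] [601.58603863  -2.21704618 144.48225572] [-3.14135380e+00  8.59805110e-04 -3.07515372e+00] [-1.13411695e-01  5.34305044e-01  1.69423257e+00 -1.02674868e-04
  9.12166377e-01 -1.75058405e+00]
scene tool_tip [([160.0, 239.0], 0.9, [689.0, -286.0, 14.0]), ([193.0, 156.0], 0.87, [353.0, -348.0, 14.0]), ([149.0, 184.0], 0.68, [517.0, -422.0, 14.0]), ([248.0, 258.0], 0.57, [653.0, -20.0, 14.0])]
top tool_tip [([417.0, 151.0], 0.98, [674.0, -292.0, 14.0]), ([435.0, 280.0], 0.91, [332.0, -335.0, 14.0]), ([462.0, 215.0], 0.63, [504.0, -409.0, 14.0])]
scene tool [([196.0, 165.0], 0.91, [387.0, -321.0, 14.0]), ([140.0, 254.0], 0.85, [755.0, -313.0, 14.0]), ([260.0, 244.0], 0.81, [593.0, -5.0, 14.0]), ([132.0, 201.0], 0.73, [593.0, -435.0, 14.0])]
top tool [([468.0, 183.0], 0.85, [589.0, -425.0, 14.0]), ([360.0, 285.0], 0.81, [316.0, -140.0, 14.0]), ([426.0, 130.0], 0.75, [731.0, -317.0, 14.0]), ([423.0, 258.0], 0.67, [390.0, -306.0, 14.0])]
scene knob_grip [([251.0, 236.0], 0.78, [631.0, -16.0, 100.0])]
top knob_grip [([134.0, 197.0], 0.45, [532.0, 428.0, 100.0])]
scene clamp_stop [([248.0, 259.0], 0.92, [654.0, -19.0, 14.0])]
top clamp_stop []
-25.666100896937504 -9.850398934931128
```

Request:
step_arm(
  increments=[
    {"slide": [-0.01,-0.004,0],"roll": -0.18},
    {"slide": [-0.02,-0.008,0],"roll": -0.36},
    {"slide": [-0.026,-0.01,0],"roll": -0.54},
    {"slide": [-0.026,-0.01,0],"roll": -0.72},
    {"slide": [-0.026,-0.01,0],"roll": -0.84},
  ],
)

```text
t: 14.2
eef_pos: [627.7, -10.6, 143.7]
tcp_rot: [3.142, -0.0, -2.237]
ft_force: [-0.4, 0.6, 0.1]
opening: 0.749
grip_force: 0.0
```

```bash
python3 - <<'E'
from h import *
s=state();print(s['t'],s['eef_pos'],s['tcp_rot'],s['joints'][5])
d=cam('wrist','w6.png'); 
h=cv2.cvtColor(d['color'],cv2.COLOR_RGB2HSV)
for n,z in [('knob_grip',100)]: print(n,[(np.round(b['uv']).tolist(),round(b['confidence'],2),world(d,*b['uv'],z).round(1).tolist()) for b in mark_of('wrist',n)][:5])
E
```

```text
14.2 [627.71965585 -10.63257096 143.665341  ] [ 3.14157795e+00 -1.01142702e-04 -2.23684743e+00] -2.597548850890026
knob_grip [([281.0, 235.0], 0.74, [628.8, -10.6, 100.0])]
```

View pics/w6.png

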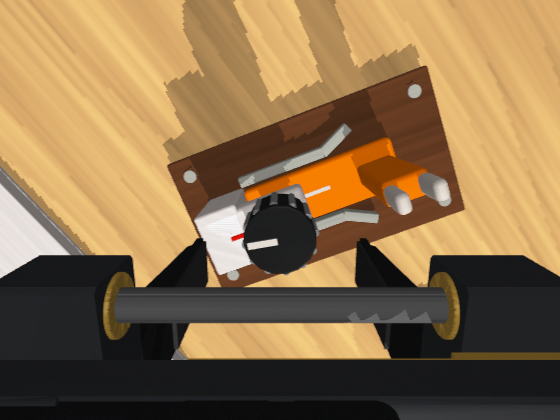

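The knob top is at (280,240), centred between the fingers. The orange foot runs to the column, between the rails. I'll descend and grip the knob.

Request:
step_arm(
  increments=[
    {"slide": [0,0,0.025],"roll": 0},
    {"slide": [0,0,0.05],"roll": 0},
    {"slide": [0,0,0.062],"roll": 0},
    {"slide": [0,0,0.062],"roll": 0},
  ],
)

```text
t: 14.8
eef_pos: [627.5, -10.6, 81.3]
tcp_rot: [3.141, -0.001, -2.243]
ft_force: [0.6, -0.1, 0.8]
opening: 0.751
grip_force: 0.0
```

Request:
step_arm(
  increments=[
    {"slide": [0,0,0],"roll": 0},
    {"slide": [0,0,0],"roll": 0},
    {"slide": [0,0,0],"roll": 0},
    {"slide": [0,0,0],"roll": 0},
    {"slide": [0,0,0],"roll": 0},
  ],
  fingers=0,
)

```text
t: 15.42
eef_pos: [628.3, -11.0, 82.2]
tcp_rot: [-3.14, 0.001, -2.242]
ft_force: [1.6, -2.3, 3.4]
opening: 0.434
grip_force: 30.0
```

```bash
cat > f.py <<'E'
from h import *
s=state(); y=s['tcp_rot'][2]
print('t',s['t'],'yaw',round(y,4),'Mz',round(s['moment'][2],4),'F',s['ft_force'].round(1),'tau6',round(s['tau'][5],4),'j6',round(s['joints'][5],4),'op',round(s['opening'],3),s['grip_force'],s['eef_pos'].round(1))
E
python3 f.py
```

```text
t 15.425 yaw -2.2416 Mz -0.0334 F [ 1.6 -2.3  3.4] tau6 -0.0306 j6 -2.5929 op 0.434 29.998033046722412 [628.3 -11.   82.2]
```

Request:
step_arm(
  increments=[
    {"slide": [0,0,0],"roll": 0.1},
    {"slide": [0,0,0],"roll": 0.2},
    {"slide": [0,0,0],"roll": 0.3},
    {"slide": [0,0,0],"roll": 0.3},
  ],
)

```text
t: 15.92
eef_pos: [628.3, -10.9, 82.2]
tcp_rot: [-3.14, 0.001, -2.541]
ft_force: [1.8, -3.4, 5.1]
opening: 0.435
grip_force: 30.0
```

```bash
python3 f.py
```

```text
t 15.925 yaw -2.5411 Mz -0.2883 F [ 1.8 -3.4  5.1] tau6 0.5348 j6 -2.2934 op 0.435 29.999757707118988 [628.3 -10.9  82.2]
```

Request:
step_arm(
  increments=[
    {"slide": [0,0,0],"roll": 0.1},
    {"slide": [0,0,0],"roll": 0.2},
    {"slide": [0,0,0],"roll": 0.3},
    {"slide": [0,0,0],"roll": 0.3},
  ],
)

```text
t: 16.42
eef_pos: [628.2, -10.8, 82.2]
tcp_rot: [-3.141, 0.001, -2.84]
ft_force: [2.8, -2.6, 5.9]
opening: 0.437
grip_force: 30.0
```

```bash
python3 f.py
```

```text
t 16.425 yaw -2.8395 Mz -0.1993 F [ 2.8 -2.6  5.9] tau6 0.4244 j6 -1.9951 op 0.437 30.000413060188293 [628.2 -10.8  82.2]
```

Request:
step_arm(
  increments=[
    {"slide": [0,0,0],"roll": 0.05},
    {"slide": [0,0,0],"roll": 0.1},
    {"slide": [0,0,0],"roll": 0.1},
    {"slide": [0,0,0],"roll": 0.1},
  ],
)

```text
t: 16.92
eef_pos: [628.2, -10.7, 82.2]
tcp_rot: [-3.141, 0.001, -2.938]
ft_force: [2.5, -1.8, 5.3]
opening: 0.437
grip_force: 30.0
```

```bash
python3 f.py
```

```text
t 16.925 yaw -2.938 Mz -0.1692 F [ 2.5 -1.8  5.3] tau6 -0.141 j6 -1.8966 op 0.437 29.99989539384842 [628.2 -10.7  82.2]
```

Request:
step_arm(
  increments=[
    {"slide": [0,0,0],"roll": 0.05},
    {"slide": [0,0,0],"roll": 0.1},
    {"slide": [0,0,0],"roll": 0.15},
  ],
)

```text
t: 17.3
eef_pos: [628.2, -10.7, 82.2]
tcp_rot: [-3.141, 0.001, -3.089]
ft_force: [2.4, -2.2, 5.5]
opening: 0.436
grip_force: 30.0
```

```bash
python3 f.py
```

```text
t 17.3 yaw -3.0888 Mz 0.2803 F [ 2.4 -2.2  5.5] tau6 -0.4068 j6 -1.7455 op 0.436 29.998803734779358 [628.2 -10.7  82.2]
```

Request:
step_arm(
  increments=[
    {"slide": [0,0,0],"roll": 0},
    {"slide": [0,0,0],"roll": 0},
  ],
)

```text
t: 17.55
eef_pos: [628.2, -10.6, 82.2]
tcp_rot: [-3.141, 0.001, -3.088]
ft_force: [1.9, -1.3, 6.1]
opening: 0.435
grip_force: 30.0
```

```bash
python3 f.py
```

```text
t 17.55 yaw -3.088 Mz -0.1189 F [ 1.9 -1.3  6.1] tau6 -0.1389 j6 -1.7466 op 0.435 29.99997317790985 [628.2 -10.6  82.2]
```

Request:
step_arm(
  increments=[
    {"slide": [0,0,0],"roll": 0.05},
    {"slide": [0,0,0],"roll": 0.1},
    {"slide": [0,0,0],"roll": 0.15},
  ],
)

```text
t: 17.92
eef_pos: [628.2, -10.6, 82.2]
tcp_rot: [-3.142, 0.001, 3.044]
ft_force: [2.5, -0.9, 4.6]
opening: 0.435
grip_force: 30.0
```

```bash
python3 f.py
```

```text
t 17.925 yaw 3.0444 Mz 0.2183 F [ 2.5 -0.9  4.6] tau6 -0.4065 j6 -1.5955 op 0.435 29.99884843826294 [628.2 -10.6  82.2]
```

Request:
step_arm(
  increments=[
    {"slide": [0,0,0],"roll": 0},
    {"slide": [0,0,0],"roll": 0},
  ],
)

```text
t: 18.18
eef_pos: [628.2, -10.6, 82.2]
tcp_rot: [3.141, 0.001, 3.045]
ft_force: [2.7, -1.1, 5.6]
opening: 0.437
grip_force: 30.0
```

```bash
python3 f.py
```

```text
t 18.175 yaw 3.0452 Mz -0.1155 F [ 2.7 -1.1  5.6] tau6 -0.1385 j6 -1.5966 op 0.437 29.99987483024597 [628.2 -10.6  82.2]
```

Request:
step_arm(
  increments=[
    {"slide": [0,0,0],"roll": 0.05},
    {"slide": [0,0,0],"roll": 0.1},
    {"slide": [0,0,0],"roll": 0.15},
  ],
)

```text
t: 18.55
eef_pos: [628.3, -10.5, 82.2]
tcp_rot: [3.141, 0.001, 2.894]
ft_force: [2.1, -0.7, 6.0]
opening: 0.438
grip_force: 30.0
```

```bash
python3 f.py
```

```text
t 18.55 yaw 2.8944 Mz 0.2586 F [ 2.1 -0.7  6. ] tau6 -0.406 j6 -1.4455 op 0.438 29.998812675476074 [628.3 -10.5  82.2]
```

Request:
step_arm(
  increments=[
    {"slide": [0,0,0],"roll": 0},
    {"slide": [0,0,0],"roll": 0},
  ],
)

```text
t: 18.8
eef_pos: [628.2, -10.5, 82.2]
tcp_rot: [3.141, 0.001, 2.895]
ft_force: [3.1, -0.4, 5.9]
opening: 0.431
grip_force: 30.0
```

```bash
python3 f.py
```

```text
t 18.8 yaw 2.8952 Mz -0.1649 F [ 3.1 -0.4  5.9] tau6 -0.138 j6 -1.4466 op 0.431 29.999711215496063 [628.2 -10.5  82.2]
```

tau6 is repeatable (held: about -0.138 before touch). I'll keep the same step pattern and watch it.

Request:
step_arm(
  increments=[
    {"slide": [0,0,0],"roll": 0.05},
    {"slide": [0,0,0],"roll": 0.1},
    {"slide": [0,0,0],"roll": 0.15},
    {"slide": [0,0,0],"roll": 0.15},
    {"slide": [0,0,0],"roll": 0.15},
  ],
)

```text
t: 19.42
eef_pos: [628.3, -10.5, 82.2]
tcp_rot: [3.141, 0.001, 2.745]
ft_force: [2.2, -0.1, 5.3]
opening: 0.436
grip_force: 30.0
```

```bash
python3 f.py
```

```text
t 19.425 yaw 2.7452 Mz -0.1872 F [ 2.2 -0.1  5.3] tau6 -0.1374 j6 -1.2966 op 0.436 29.99967634677887 [628.3 -10.5  82.2]
```

Request:
step_arm(
  increments=[
    {"slide": [0,0,0],"roll": 0.05},
    {"slide": [0,0,0],"roll": 0.1},
    {"slide": [0,0,0],"roll": 0.15},
    {"slide": [0,0,0],"roll": 0.15},
    {"slide": [0,0,0],"roll": 0.15},
  ],
)

```text
t: 20.05
eef_pos: [628.3, -10.4, 82.2]
tcp_rot: [3.141, 0.001, 2.595]
ft_force: [2.6, 0.0, 5.6]
opening: 0.437
grip_force: 30.0
```

```bash
python3 f.py
```

```text
t 20.05 yaw 2.5952 Mz -0.1558 F [2.6 0.  5.6] tau6 -0.1368 j6 -1.1466 op 0.437 29.999658465385437 [628.3 -10.4  82.2]
```

Request:
step_arm(
  increments=[
    {"slide": [0,0,0],"roll": 0.05},
    {"slide": [0,0,0],"roll": 0.1},
    {"slide": [0,0,0],"roll": 0.15},
    {"slide": [0,0,0],"roll": 0.15},
    {"slide": [0,0,0],"roll": 0.15},
  ],
)

```text
t: 20.68
eef_pos: [628.3, -10.4, 82.2]
tcp_rot: [3.14, 0.001, 2.445]
ft_force: [3.2, 1.1, 6.0]
opening: 0.434
grip_force: 30.0
```

```bash
python3 f.py
```

```text
t 20.675 yaw 2.4452 Mz -0.106 F [3.2 1.1 6. ] tau6 -0.1329 j6 -0.9966 op 0.434 29.999668300151825 [628.3 -10.4  82.2]
```

Request:
step_arm(
  increments=[
    {"slide": [0,0,0],"roll": 0.05},
    {"slide": [0,0,0],"roll": 0.1},
    {"slide": [0,0,0],"roll": 0.15},
    {"slide": [0,0,0],"roll": 0.15},
    {"slide": [0,0,0],"roll": 0.15},
  ],
)

```text
t: 21.3
eef_pos: [628.4, -10.3, 82.2]
tcp_rot: [3.14, 0.001, 2.295]
ft_force: [3.9, 1.3, 6.0]
opening: 0.437
grip_force: 30.0
```

```bash
python3 f.py
```

```text
t 21.3 yaw 2.2952 Mz -0.0901 F [3.9 1.3 6. ] tau6 -0.1358 j6 -0.8466 op 0.437 29.999535977840424 [628.4 -10.3  82.2]
```

Request:
step_arm(
  increments=[
    {"slide": [0,0,0],"roll": 0.05},
    {"slide": [0,0,0],"roll": 0.1},
    {"slide": [0,0,0],"roll": 0.15},
  ],
)

```text
t: 21.68
eef_pos: [628.5, -10.3, 82.2]
tcp_rot: [3.14, 0.001, 2.144]
ft_force: [3.8, 0.4, 5.1]
opening: 0.436
grip_force: 30.0
```

```bash
python3 f.py
```

```text
t 21.675 yaw 2.1443 Mz 0.2606 F [3.8 0.4 5.1] tau6 -0.4043 j6 -0.6954 op 0.436 29.998473823070526 [628.5 -10.3  82.2]
```

Request:
step_arm(
  increments=[
    {"slide": [0,0,0],"roll": 0},
    {"slide": [0,0,0],"roll": 0},
  ],
)

```text
t: 21.92
eef_pos: [628.5, -10.3, 82.2]
tcp_rot: [3.14, 0.001, 2.145]
ft_force: [4.8, 1.2, 5.7]
opening: 0.442
grip_force: 30.0
```

```bash
python3 f.py
```

```text
t 21.925 yaw 2.1451 Mz -0.194 F [4.8 1.2 5.7] tau6 -0.1381 j6 -0.6966 op 0.442 29.999531507492065 [628.5 -10.3  82.2]
```

Request:
step_arm(
  increments=[
    {"slide": [0,0,0],"roll": 0.05},
    {"slide": [0,0,0],"roll": 0.1},
    {"slide": [0,0,0],"roll": 0.15},
  ],
)

```text
t: 22.3
eef_pos: [628.5, -10.3, 82.2]
tcp_rot: [3.14, 0.001, 1.994]
ft_force: [3.8, 0.8, 4.7]
opening: 0.436
grip_force: 30.0
```

```bash
python3 f.py
```

```text
t 22.3 yaw 1.9944 Mz 0.2439 F [3.8 0.8 4.7] tau6 -0.4036 j6 -0.5455 op 0.436 29.998638331890106 [628.5 -10.3  82.2]
```

Request:
step_arm(
  increments=[
    {"slide": [0,0,0],"roll": 0},
    {"slide": [0,0,0],"roll": 0},
  ],
)

```text
t: 22.55
eef_pos: [628.5, -10.3, 82.2]
tcp_rot: [3.14, 0.001, 1.995]
ft_force: [5.2, 1.4, 5.2]
opening: 0.435
grip_force: 30.0
```

```bash
python3 f.py
```

```text
t 22.55 yaw 1.9952 Mz -0.1424 F [5.2 1.4 5.2] tau6 -0.1344 j6 -0.5466 op 0.435 29.99954402446747 [628.5 -10.3  82.2]
```

Request:
step_arm(
  increments=[
    {"slide": [0,0,0],"roll": 0.05},
    {"slide": [0,0,0],"roll": 0.1},
    {"slide": [0,0,0],"roll": 0.15},
    {"slide": [0,0,0],"roll": 0.15},
    {"slide": [0,0,0],"roll": 0.15},
  ],
)

```text
t: 23.18
eef_pos: [628.6, -10.3, 82.2]
tcp_rot: [3.139, 0.0, 1.845]
ft_force: [5.4, 1.8, 4.1]
opening: 0.438
grip_force: 30.0
```

```bash
python3 f.py
```

```text
t 23.175 yaw 1.8452 Mz -0.1573 F [5.4 1.8 4.1] tau6 -0.134 j6 -0.3966 op 0.438 29.999486804008484 [628.6 -10.3  82.2]
```

Request:
step_arm(
  increments=[
    {"slide": [0,0,0],"roll": 0.05},
    {"slide": [0,0,0],"roll": 0.1},
    {"slide": [0,0,0],"roll": 0.15},
    {"slide": [0,0,0],"roll": 0.15},
    {"slide": [0,0,0],"roll": 0.15},
  ],
)

```text
t: 23.8
eef_pos: [628.7, -10.3, 82.2]
tcp_rot: [3.139, -0.0, 1.695]
ft_force: [5.2, 2.0, 4.4]
opening: 0.435
grip_force: 30.0
```

```bash
python3 f.py
```

```text
t 23.8 yaw 1.6953 Mz -0.0581 F [5.2 2.  4.4] tau6 -0.0601 j6 -0.2467 op 0.435 29.99936431646347 [628.7 -10.3  82.2]
```

Request:
step_arm(
  increments=[
    {"slide": [0,0,0],"roll": 0.05},
    {"slide": [0,0,0],"roll": 0.1},
    {"slide": [0,0,0],"roll": 0.15},
    {"slide": [0,0,0],"roll": 0.15},
    {"slide": [0,0,0],"roll": 0.15},
  ],
)

```text
t: 24.42
eef_pos: [628.7, -10.3, 82.2]
tcp_rot: [3.139, -0.0, 1.545]
ft_force: [6.0, 1.4, 4.1]
opening: 0.437
grip_force: 30.0
```

```bash
python3 f.py
```

```text
t 24.425 yaw 1.5454 Mz -0.0346 F [6.  1.4 4.1] tau6 -0.0497 j6 -0.0967 op 0.437 29.999246299266815 [628.7 -10.3  82.2]
```

Request:
step_arm(
  increments=[
    {"slide": [0,0,0],"roll": 0.05},
    {"slide": [0,0,0],"roll": 0.1},
    {"slide": [0,0,0],"roll": 0.15},
    {"slide": [0,0,0],"roll": 0.15},
    {"slide": [0,0,0],"roll": 0.15},
  ],
)

```text
t: 25.05
eef_pos: [628.8, -10.3, 82.2]
tcp_rot: [3.139, -0.001, 1.395]
ft_force: [6.8, 2.3, 4.4]
opening: 0.439
grip_force: 30.0
```

```bash
python3 f.py
```

```text
t 25.05 yaw 1.3954 Mz -0.0503 F [6.8 2.3 4.4] tau6 -0.0413 j6 0.0533 op 0.439 29.999138116836548 [628.8 -10.3  82.2]
```

Touch shows as a +0.074 N·m shift between j6 = -0.397 and -0.247, followed by the expected 0.06 N·m/rad. I take touch at j6 ≈ -0.32, so the goal is j6 ≈ 1.28 (about 92°). That leaves about 1.23 rad.

Request:
step_arm(
  increments=[
    {"slide": [0,0,0],"roll": 0.12},
    {"slide": [0,0,0],"roll": 0.24},
    {"slide": [0,0,0],"roll": 0.36},
    {"slide": [0,0,0],"roll": 0.36},
    {"slide": [0,0,0],"roll": 0.36},
  ],
)

```text
t: 25.68
eef_pos: [628.9, -10.4, 82.2]
tcp_rot: [3.139, -0.002, 1.035]
ft_force: [6.7, 0.9, 4.4]
opening: 0.439
grip_force: 30.0
```

```bash
python3 f.py
```

```text
t 25.675 yaw 1.0352 Mz -0.1234 F [6.7 0.9 4.4] tau6 -0.1109 j6 0.4134 op 0.439 29.999044239521027 [628.9 -10.4  82.2]
```

Request:
step_arm(
  increments=[
    {"slide": [0,0,0],"roll": 0.12},
    {"slide": [0,0,0],"roll": 0.24},
    {"slide": [0,0,0],"roll": 0.36},
    {"slide": [0,0,0],"roll": 0.36},
    {"slide": [0,0,0],"roll": 0.36},
  ],
)

```text
t: 26.3
eef_pos: [629.0, -10.5, 82.2]
tcp_rot: [3.14, -0.003, 0.675]
ft_force: [6.9, 0.4, 3.3]
opening: 0.437
grip_force: 30.0
```

```bash
python3 f.py
```

```text
t 26.3 yaw 0.6752 Mz -0.1056 F [6.9 0.4 3.3] tau6 -0.0913 j6 0.7734 op 0.437 29.99888151884079 [629.  -10.5  82.2]
```

Request:
step_arm(
  increments=[
    {"slide": [0,0,0],"roll": 0.12},
    {"slide": [0,0,0],"roll": 0.24},
    {"slide": [0,0,0],"roll": 0.36},
    {"slide": [0,0,0],"roll": 0.36},
    {"slide": [0,0,0],"roll": 0.36},
  ],
)

```text
t: 26.92
eef_pos: [629.1, -10.6, 82.2]
tcp_rot: [3.14, -0.003, 0.315]
ft_force: [7.2, 0.1, 2.8]
opening: 0.438
grip_force: 30.0
```

```bash
python3 f.py
```

```text
t 26.925 yaw 0.3153 Mz -0.0545 F [7.2 0.1 2.8] tau6 -0.0719 j6 1.1334 op 0.438 29.998501539230347 [629.1 -10.6  82.2]
```

Request:
step_arm(
  increments=[
    {"slide": [0,0,0],"roll": 0.05},
    {"slide": [0,0,0],"roll": 0.1},
    {"slide": [0,0,0],"roll": 0.15},
    {"slide": [0,0,0],"roll": 0.15},
    {"slide": [0,0,0],"roll": 0.15},
  ],
)

```text
t: 27.55
eef_pos: [629.1, -10.7, 82.2]
tcp_rot: [3.141, -0.003, 0.166]
ft_force: [6.7, -0.7, 2.8]
opening: 0.439
grip_force: 30.0
```

```bash
python3 f.py
```

```text
t 27.55 yaw 0.1656 Mz 0.0197 F [ 6.7 -0.7  2.8] tau6 0.024 j6 1.2832 op 0.439 29.998362064361572 [629.1 -10.7  82.2]
```

Request:
step_arm(
  increments=[
    {"slide": [0,0,0],"roll": 0},
    {"slide": [0,0,0],"roll": 0},
    {"slide": [0,0,0],"roll": 0},
    {"slide": [0,0,0],"roll": 0},
    {"slide": [0,0,0],"roll": 0},
  ],
  fingers=0.75,
)

```text
t: 28.18
eef_pos: [627.7, -10.6, 81.7]
tcp_rot: [3.142, 0.0, 0.162]
ft_force: [0.9, -0.8, 0.3]
opening: 0.749
grip_force: 0.0
```

Request:
step_arm(
  increments=[
    {"slide": [0,0,-0.015],"roll": 0},
    {"slide": [0,0,-0.04],"roll": 0},
    {"slide": [0,0,-0.07],"roll": 0},
    {"slide": [0,0,-0.1],"roll": 0},
    {"slide": [0,0,-0.12],"roll": 0},
  ],
)

```text
t: 28.8
eef_pos: [628.0, -10.7, 204.4]
tcp_rot: [3.141, -0.002, 0.162]
ft_force: [-1.0, 0.4, -0.0]
opening: 0.749
grip_force: 0.0
```

```bash
python3 f.py; python3 - <<'E'
from h import *
a=cam('wrist')['color']; b=cam('scene')['color'][180:310,200:330]
o=np.zeros((420,800,3),np.uint8); o[:,:400]=cv2.resize(a,(400,420)); o[:400,400:]=cv2.resize(b,(400,400),interpolation=cv2.INTER_CUBIC)
cv2.imwrite('pics/fin.png',o[:,:,::-1])
E
```

```text
t 28.8 yaw 0.1619 Mz -0.0041 F [-1.   0.4 -0. ] tau6 -0.0004 j6 1.2869 op 0.749 0.0 [628.  -10.7 204.4]
```

View pics/fin.png

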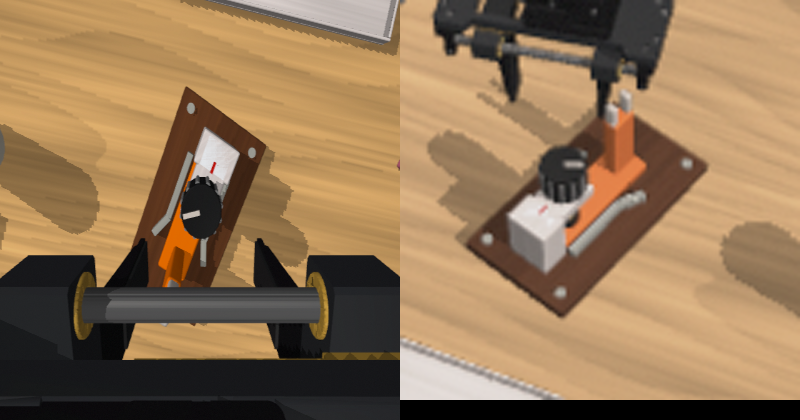

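The final view shows the tool upright with its foot home under the arm. The knob's white line points to about (182,216), about 238° clockwise of the red mark, which agrees with the 222° turned plus the starting offset, so it did not slip. I'm handing the job in.

```bash
python3 -c "
from h import *
print(env.job_done())"
```

```text
the job is handed in; nothing more can be done
None
```

I slid the orange tool home under the clamp, turned the knob about 92° past the touch I felt, let go and handed the job in; I saw no pass or fail verdict, and the pad force was inferred from the turn angle, not measured.

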